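# Lay the lid stay ready and hold the chest lid at 60 degrees

### The arm

A 7-joint arm with a two-finger parallel gripper is mounted at the origin on the work surface. World frame = base frame: x ahead of the robot, y to its left, z up, the work surface at z = 0. Lengths are in m, angles in rad, forces in N, time in s.
With the tool pointing down it reaches from about 0.4 to 0.85 m from the base axis. Payload 10.4 kg.
Tool frame: the origin (TCP) lies midway between the tips of the shut fingers; the grasp point (between the pads) lies manip.grip_depth behind it (manip.grip_depth is the distance from the TCP to the grasp point, in m); z points along the fingers, x is the direction in which the jaws open and shut, and the axes are right-handed (so a half turn about z gives the same grasp; the last joint's range is limited). The gripper opens to 85 mm and grips with 20 to 120 N. Pads are 22 mm wide; open, the fingers measure 114 mm over their backs; the gripper's body (76 mm by 85 mm) begins 54 mm behind the grasp point. The pads swing forward as they close: fully open they stand 13 mm farther back than shut.
Start: joints at [-1.298, 0.332, -0.065, 1.46, 0.022, 1.35, -0.088], TCP at [0.182, 0.598, 0.231] pointing down, gripper open.
Joint ranges: [-2.6, 2.6], [-0.5, 2.12], [-1.47, 1.34], [0.16, 2.42], [-1.27, 4.41], [0.06, 2.06], [-2.6, 2.6]. Speed limits (rad/s): [2.22, 2.22, 2.79, 2.79, 3.14, 3.14, 3.14].

### API

Orientations are given as a unit quaternion [x, y, z, w].
In Python, from workcell import manip gives the robot as it stands. The module is installed in compiled form; this text tells all that it offers.
- The arm moves only by the tool send_rows, never from a script. Its argument "steps" is a list of rows, each a list of 2 entries, a list of its own where there are three numbers: the shift along the tool's x, y, z in m, then the turn about the tool's z in rad. In form: [[[x, y, z], spin], ...]. A call has exactly 8 rows; each row is the pose to reach, as a shift and turn from the pose commanded when the call began, along the tool's axes at that moment; what a row does not reach only later rows make up. A row lasts 1/8 s, in which the tool goes at most 62.5 mm and 10.7 degrees, less where a joint would pass 70% of its speed; a pose out of reach is approached as far as the arm can. A call with a gripper value outside its range is refused whole. "hand" is the opening, from 0 (shut) to 1 (fully open), set as the call begins (left out, the last holds). The fingers move at their own pace and stop on an object; "force" is the grip in N (left out, the last holds). Time passes only in rows, so rows that repeat a pose let the fingers close, or fill a call up. It gives the time, the measured TCP pose, the force and the opening at its end, in the units of the state.
- manip.get_obs(): the state, without advancing time (a new reading comes with each control period).
- manip.camera(name): name is "scene" or "top" or "wrist"; returns (picture, depth): 480x640x3 uint8, red, green, blue; 480x640 float32, m along the optical axis (not along the pixel's ray), 0 where there is no reading.
- manip.camera_info(name): a dict with "intrinsics" (3x3 intrinsics, pixels), "dist_coeffs" ([k1, k2, p1, p2, k3] as OpenCV has them; the pictures are not rectified), "pose" (4x4, takes a point from camera to world coordinates); the wrist camera has in their place "T_tool_cam" (4x4, takes a point from camera to tool coordinates, whose origin is the TCP and whose axes are the tool frame's). Camera axes: x right, y up, looking along -z (the intrinsics and any distortion apply to the point x, -y, -z); pixel columns grow to the right and rows downward; lengths in m; the calibration is good to about 2 mm. A picture is of the moment at which its call begins: read the wrist's pose just before it. camera_info takes no time and is no camera call.
- manip.hand_in(): hands the job in, once; it reports no verdict.
The state is a dict: "clock": time; "joint_pos": joint angles; "joint_velocities": joint speeds; "tau": joint torques, N m; "position": TCP position; "ee_rot": TCP orientation; "ft_force": force on the tool from outside, world axes, zero at the start; "torque": the same for the moment, N m; "grip_width": opening from 0.0 (shut) to 1.0 (fully open).
Only numpy, scipy, OpenCV 4.12 (cv2) and the standard library are available. Lean on these libraries where they do the work, as an engineer would, in place of code of your own. Each camera call takes 0.05 s, during which the arm holds its last target.

### The job

I am refitting the brass lid stay of this wooden parts chest. Lay the folded stay flat in the long empty compartment along the chest's front, lowering it in rather than dropping it, then take hold of the upright lid with the gripper and bring it down to 60 degrees open (closed is 0; within 5 degrees), never letting it drop. Finish while still holding the lid there, because it would fall shut by itself, and leave the other things on the bench where they are.

Things in the scene. Friction and masses are not known exactly. Their poses are not given: they have to be found in the camera images.
- chest: Wooden parts chest, fixed: 220 mm deep (x), 280 long (y), 60 high to its rim; walls 10, floor 8. Origin: centre of its underside; +x points to its hinge side, -x to its front. A 6 mm divider along y at x = 30 to 36 mm, top 48 mm above the bench, bounds the long empty front compartment (inside x = -100 to 30, y = -130 to 130 mm). The cells behind it hold stock, all below the rim.
- bay_floor (a point): Centre of the floor of the long empty front compartment, 8 mm above the bench; axes as the chest's.
- chest_lid (a joint): Opening angle of the lid, rad: 0 closed, 1.047 = 60 degrees, 1.571 upright, stop at 1.83; starts near upright. The hinge drags slightly (0.12 N m): the lid stays by itself only at about 80 to 94 degrees; further back it sinks to its stop, lower it falls shut. A plain 12 mm board, 0.47 to 0.74 kg, 284 mm wide, 232 mm from hinge line to free edge. Under 5 N at the edge moves or holds it.
- lid_edge (a point): Middle of the lid's free edge, halfway through its 12 mm thickness; moves with the lid, which is bare wood within 60 mm either side. Own axes turn with the lid: y along the edge, x from the edge to the hinge, z out of the lid's outer face. Closed, it lies over the chest's front; opening swings it up and back over the hinge side.
- lid_hinge (a point): Middle of the lid's hinged edge, halfway through its thickness, 232 mm from lid_edge. The hinge axis runs along the chest's y, 6 mm from here on the inner-face side, through x = 110 mm, z = 60.5 mm of the chest's frame.
- stay: Folded brass lid stay, about 0.15 kg, lying flat on the bench: two flat arms on one another, together 10 mm thick, 14 wide, 140 long along its x; knuckle 18 mm across, 13 high at x = 62 mm; foot plates 30 and 24 mm wide (y) at x = -76 to -33 mm. Grip the plain arms, at x = -30 to 50 mm. Origin: centre of its underside.
- screwdriver: Bystander: screwdriver, 180 mm long, dark wooden handle 26 mm thick, lying on the bench; origin at the middle of its underside.
- glue: Bystander: white glue bottle, 52 mm across, 130 mm high, upright; origin at its foot.
- reed_block: Bystander: pale wooden reed block, 170 mm long (x), 42 mm wide, 34 mm high, lying on the bench; origin centre of its underside.
- tub: Bystander: clear plastic tub, 120 x 80 x 40 mm; origin centre of its underside.

How it is judged:
By the outcome, as a careful person would: the job done as asked, in the order asked, and still so for the second after the job is handed in, while the arm keeps its last pose, push and grip.
It also fails if it takes over 53 s, if anything falls off the work surface, if the arm or the gripper's body presses on something with over 40 N, if the wrist force passes 120 N, or if a joint passes its speed limit or range.

## Working session

There is one attempt and no reset: what is moved stays moved. The work goes in short steps, Python scripts to look and compute and a tool call to move; the robot and the scene stay as the last step left them, time stands still between calls to the robot, and variables do not carry over. Pictures are saved under pics/ and viewed, and the job is handed in when it is done.

Besides the shell and the picture viewer there is one more tool, called after "Call:" in YAML: its name, and indented under it one key for each argument. send_rows: Moves the arm, as the interface text tells. Its arguments: {"type":"object","properties":{"steps":{"type":"array"},"hand":{"type":"number"},"force":{"type":"number"}},"required":["steps"]}

```bash
mkdir -p pics; ls
python3 - <<'E'
from workcell import manip
import cv2, numpy as np
print(manip.get_obs()); print(manip.grip_depth)
for n in ["scene","top","wrist"]:
    im,d=manip.camera(n); cv2.imwrite(f"pics/{n}0.png",im[:,:,::-1]); np.savez(f"{n}0.npz",im=im,d=d); print(n,manip.camera_info(n))
E
```

```text
pics
{'clock': 0.0, 'joint_pos': array([-1.29759574,  0.33288598, -0.06472866,  1.46093457,  0.02159024,
        1.34991514, -0.0885186 ]), 'joint_velocities': array([-0.00070498,  0.00025275,  0.00034536,  0.00010912, -0.00057953,
        0.00098488, -0.00096692]), 'tau': array([ 5.87545383e-04, -6.25447011e+01,  4.94047254e-02, -3.91596544e+01,
        1.62372482e-02,  1.01267840e-02, -4.39691291e-05]), 'position': array([0.18206649, 0.59749702, 0.23051042]), 'ee_rot': array([ 8.03579201e-01,  5.95197398e-01, -5.66942912e-04,  4.50131795e-04]), 'ft_force': array([ 0.4846405 ,  0.45550503, -0.10406226]), 'torque': array([-0.03754935, -0.00152229,  0.01068352]), 'grip_width': 1.0017240280508088}
0.0187
scene {'intrinsics': array([[565.88183109,   0.        , 323.42410269],
       [  0.        , 565.88183109, 235.35797945],
       [  0.        ,   0.        ,   1.        ]]), 'dist_coeffs': array([-0.03471246,  0.        ,  0.        ,  0.        ,  0.        ]), 'pose': array([[ 0.74286607, -0.48781599,  0.45845998,  1.17007223],
       [ 0.66923733,  0.55801014, -0.49065883, -0.7780
[... 568 characters left out ...]
 ,  1.30090685],
       [ 0.        ,  0.        ,  0.        ,  1.        ]])}
wrist {'intrinsics': array([[346.61872627,   0.        , 319.15965016],
       [  0.        , 346.61872627, 243.11392623],
       [  0.        ,   0.        ,   1.        ]]), 'dist_coeffs': array([-0.01839522,  0.        ,  0.        ,  0.        ,  0.        ]), 'T_tool_cam': array([[ 9.99999740e-01,  2.30182735e-04, -6.83800886e-04,
        -1.59538535e-04],
       [-9.09591049e-07, -9.47341023e-01, -3.20226462e-01,
        -8.22146587e-02],
       [-7.21503233e-04,  3.20226379e-01, -9.47340776e-01,
        -1.41515015e-01],
       [ 0.00000000e+00,  0.00000000e+00,  0.00000000e+00,
         1.00000000e+00]])}
```

View pics/scene0.png

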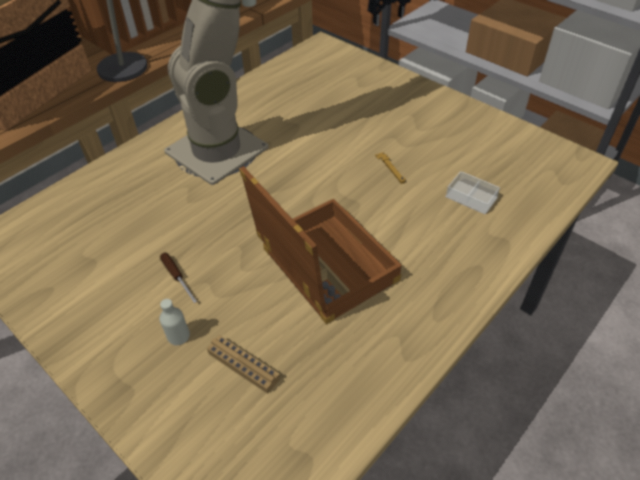

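View pics/top0.png

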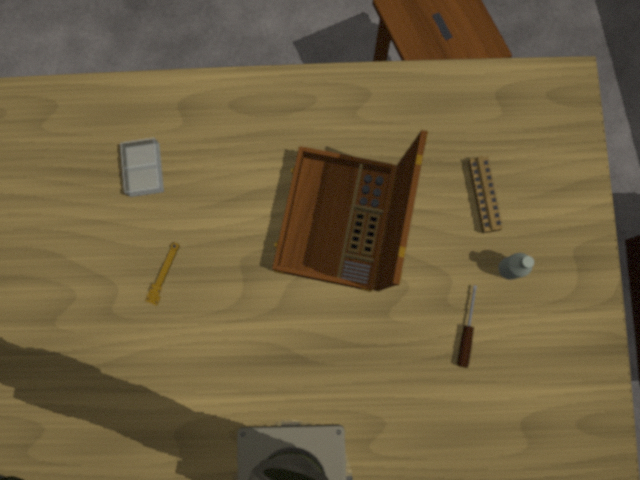

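View pics/wrist0.png

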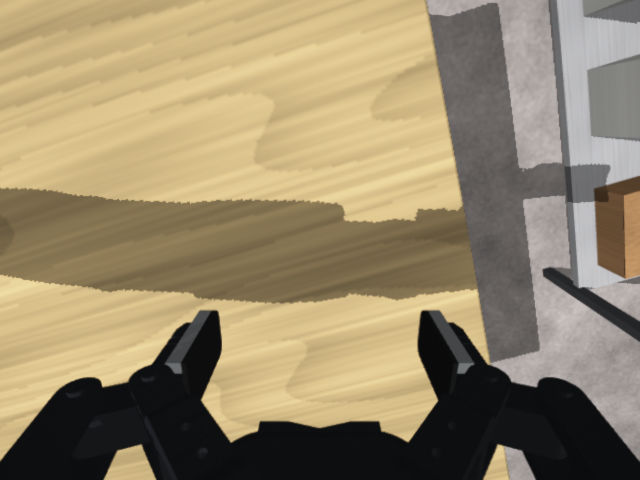

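The scene view shows the chest at its centre with the lid upright, the stay at about (390,167), and the tub at (473,192). In the top view the stay runs from the knuckle at (175,245) to the foot at (153,298). The chest is at (345,220), its front (+y) to the left and its hinge to the right. Next I'll measure these.

```bash
cat > h.py <<'E'
import numpy as np, cv2
from workcell import manip
def rays(info,uv,pose=None):
    P=info["pose"] if pose is None else pose
    p=cv2.undistortPoints(np.asarray(uv,float).reshape(-1,1,2),info["intrinsics"],info["dist_coeffs"]).reshape(-1,2)
    d=np.c_[p[:,0],-p[:,1],-np.ones(len(p))]
    return P[:3,3], d@P[:3,:3].T
def plane(info,uv,z,pose=None):
    o,d=rays(info,uv,pose); t=(z-o[2])/d[:,2]; return o+d*t[:,None]
def cloud(info,depth,pose=None):
    v,u=np.mgrid[0:480,0:640]; uv=np.c_[u.ravel(),v.ravel()]
    o,d=rays(info,uv,pose); return (o+d*depth.reshape(-1,1)).reshape(480,640,3)
def wpose(obs):
    from scipy.spatial.transform import Rotation as R
    T=np.eye(4);T[:3,:3]=R.from_quat(obs["ee_rot"]).as_matrix();T[:3,3]=obs["position"]
    return T@manip.camera_info("wrist")["T_tool_cam"]
E
python3 - <<'E'
from h import *
np.set_printoptions(precision=4,suppress=True)
I=manip.camera_info("top"); z=np.load("top0.npz"); im,d=z["im"],z["d"]
hsv=cv2.cvtColor(im,cv2.COLOR_RGB2HSV)
print("hsv stay",hsv[272,163],hsv[255,170],"table",hsv[272,200],"chest",hsv[220,290], hsv[190,415])
C=cloud(I,d)
print("table z",C[300,200],C[100,300],C[330,400])
print("stay",C[272,163])
# stay mask
r=hsv[225:320,130:200].astype(int)
m=((r[...,1]>165)&(r[...,2]>60)).astype(np.uint8)
n,l,s,c=cv2.connectedComponentsWithStats(m); print(s,c)
k=1+np.argmax(s[1:,4]); ys,xs=np.where(l==k); uv=np.c_[xs+130,ys+225]
W=plane(I,uv,0.010)[:,:2]; mu=W.mean(0); U,S,V=np.linalg.svd(W-mu); a=V[0]; a=a if a[0]>0 else -a
t=(W-mu)@a; w=(W-mu)@np.array([-a[1],a[0]]);print(mu,a,np.degrees(np.arctan2(a[1],a[0])),t.min(),t.max(),w.min(),w.max())
for lo in np.arange(-.08,.08,.01):
    q=(t>=lo)&(t<lo+.01)
    if q.any(): print(round(lo,3),q.sum(),w[q].mean().round(4),w[q].min().round(4),w[q].max().round(4))
# cloud by height around chest
sel=(C[...,2]>0.05)&(C[...,2]<0.07)
for nm,lo,hi in [("rim",.05,.07),("lid",.08,.4)]:
    sel=(C[...,2]>lo)&(C[...,2]<hi)&(d>0)
    sel[:, :260]=0; sel[:,440:]=0; sel[:125]=0; sel[300:]=0
    P=C[sel]; print(nm,len(P),P.min(0),P.max(0))
    cv2.imwrite(f"pics/m_{nm}.png",cv2.resize((sel*255).astype(np.uint8)[100:320,250:450],None,fx=2.5,fy=2.5))
cv2.imwrite("pics/topcrop.png",cv2.resize(im[110:310,250:450,::-1],None,fx=3,fy=3))
E
```

```text
hsv stay [ 21 191 127] [ 21 198 125] table [ 22 116 117] chest [ 15 199  87] [ 14 159 106]
table z [ 0.3942  0.1993 -0.0073] [ 0.8567 -0.0371  0.0001] [ 0.315  -0.2454 -0.0007]
stay [0.458  0.2791 0.011 ]
[[   0    0   70   95 6173]
 [  17   18   32   62  477]] [[34.7588 46.6358]
 [31.1509 51.7128]]
[0.4477 0.2835] [ 0.917 -0.399] -23.513743378401983 -0.06171190875248534 0.08136757329169358 -0.01504821765820315 0.012667967089476026
-0.07 8 -0.0012 -0.0121 0.0074
-0.06 49 -0.0019 -0.0148 0.012
-0.05 54 -0.0008 -0.015 0.0127
-0.04 40 0.0018 -0.0093 0.0124
-0.03 41 0.0016 -0.0089 0.0126
-0.02 29 0.0005 -0.0067 0.0078
-0.01 31 0.0002 -0.0079 0.0076
-0.0 29 -0.0 -0.0075 0.007
0.01 31 0.0005 -0.0071 0.0086
0.02 29 0.0005 -0.0067 0.0079
0.03 30 0.0002 -0.0072 0.0076
0.04 28 0.0002 -0.0066 0.0071
0.05 29 -0.0 -0.0071 0.0073
0.06 29 -0.0 -0.0073 0.007
0.07 16 -0.0035 -0.0081 0.0077
rim 2365 [ 0.3979 -0.2489  0.05  ] [0.7248 0.029  0.07  ]
lid 3475 [ 0.3938 -0.2791  0.0801] [ 0.6764 -0.1858  0.2966]
```

View pics/topcrop.png

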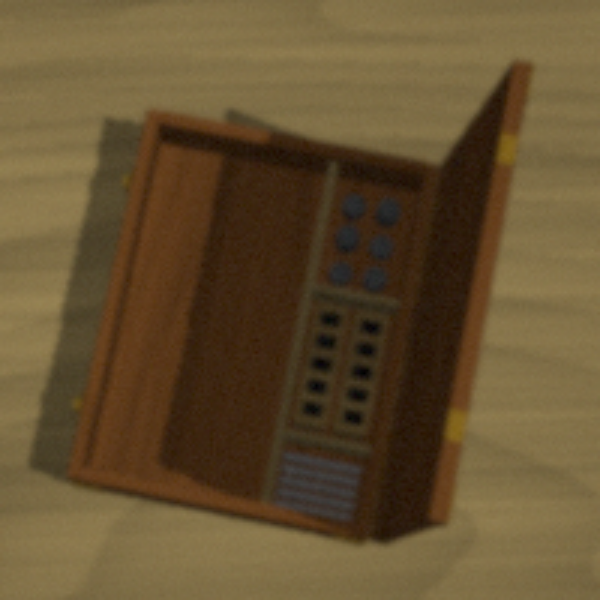

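View pics/m_rim.png

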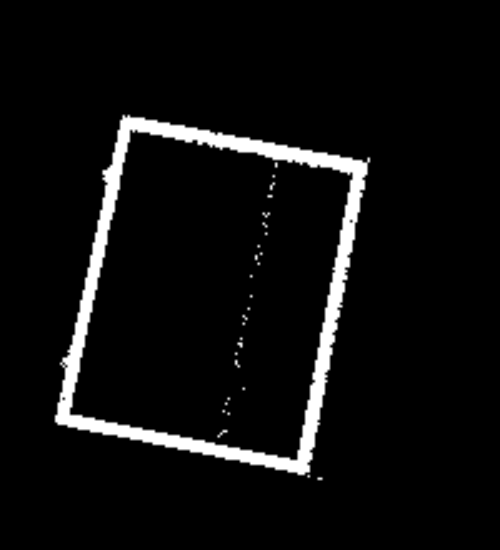

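The crop shows the chest rim with its front corners at about (150,115) and (72,475), plus the lid standing at the right. The rim mask comes out as a clean rectangle. I'll fit the chest and lid from it.

Run:
```python
from h import *
np.set_printoptions(precision=4,suppress=True)
for cam in ["top","scene"]:
    I=manip.camera_info(cam); z=np.load(cam+"0.npz"); C=cloud(I,z["d"]); ok=z["d"]>0
    box=ok&(C[...,0]>.36)&(C[...,0]<.76)&(C[...,1]>-.3)&(C[...,1]<.07)
    P=C[box&(C[...,2]>.052)&(C[...,2]<.068)]
    print(cam,len(P),"median rim z",np.median(P[:,2]))
    ang=None
    best=[]
    for th in np.radians(np.arange(-110,-65,.25)):
        a=np.array([np.cos(th),np.sin(th)]);b=np.array([-a[1],a[0]])
        u=P[:,:2]@a;v=P[:,:2]@b
        e=[np.percentile(u,1.),np.percentile(u,99.),np.percentile(v,1.),np.percentile(v,99.)]
        best.append(((e[1]-e[0])*(e[3]-e[2]),np.degrees(th),e))
    A,th,e=min(best,key=lambda q:q[0]); t=np.radians(th); a=np.array([np.cos(t),np.sin(t)]);b=np.array([-a[1],a[0]])
    c=a*(e[0]+e[1])/2+b*(e[2]+e[3])/2
    print("hinge dir deg",th,"size",e[1]-e[0],e[3]-e[2],"centre",c)
    L=C[box&(C[...,2]>.1)&(C[...,2]<.4)]
    R=(L[:,:2]-c)@np.c_[a,b]; L3=np.c_[R,L[:,2]]
    print("lid n",len(L3),L3.min(0),L3.max(0))
    for lo in np.arange(.1,.31,.02):
        q=L3[(L3[:,2]>lo)&(L3[:,2]<lo+.02)]
        if len(q): print(lo.round(2),len(q),np.percentile(q[:,0],[5,50,95]),np.percentile(q[:,1],[2,98]))
    q=L3[L3[:,2]>.28]; 
    if len(q): print("edge z pct",np.percentile(q[:,2],[5,50,95]))
```

```text
top 2257 median rim z 0.059222906544070586
hinge dir deg -103.25 size 0.2203372827096598 0.27983160014335284 centre [ 0.5639 -0.1091]
lid n 3301 [ 0.1123 -0.1424  0.1   ] [0.1415 0.1427 0.2966]
0.1 182 [0.1128 0.1137 0.1146] [-0.1412  0.1357]
0.12 201 [0.1144 0.1154 0.1165] [-0.1416  0.1342]
0.14 203 [0.1161 0.117  0.1181] [-0.141   0.1341]
0.16 213 [0.1176 0.1186 0.1196] [-0.1417  0.1329]
0.18 229 [0.1193 0.1203 0.1213] [-0.1417  0.1343]
0.2 250 [0.121  0.1219 0.1231] [-0.1417  0.1333]
0.22 255 [0.1227 0.1236 0.1247] [-0.1417  0.1342]
0.24 270 [0.1243 0.1253 0.1263] [-0.1414  0.1344]
0.26 284 [0.126  0.1269 0.128 ] [-0.1419  0.1325]
0.28 1214 [0.128  0.1337 0.1398] [-0.138   0.1371]
edge z pct [0.284  0.2903 0.2934]
scene 1295 median rim z 0.060019986493190514
hinge dir deg -103.25 size 0.23316917869317882 0.2815918686082 centre [ 0.5652 -0.1162]
lid n 3763 [ 0.1087 -0.1431  0.1   ] [0.1364 0.1439 0.2978]
0.1 290 [0.1146 0.1192 0.1206] [-0.1331  0.1421]
0.12 303 [0.1157 0.1208 0.1222] [-0.1357  0.1409]
0.14 292 [0.1187 0.1226 0.1239] [-0.131   0.1413]
0.16 313 [0.1196 0.1242 0.1254] [-0.1341  0.1412]
0.18 321 [0.1205 0.1256 0.1271] [-0.1351  0.1413]
0.2 340 [0.1231 0.1273 0.1285] [-0.1343  0.1414]
0.22 353 [0.1246 0.1289 0.1302] [-0.1336  0.1417]
0.24 365 [0.1257 0.1306 0.1319] [-0.1341  0.1418]
0.26 373 [0.1273 0.1323 0.1337] [-0.1349  0.1416]
0.28 813 [0.1233 0.1306 0.1346] [-0.1368  0.1406]
edge z pct [0.2822 0.2916 0.2948]
```

```bash
cat >> h.py <<'E'
def go(target,yaw_deg):
    """tool-axis shift and spin from current pose to target with tool-x yaw (deg)"""
    from scipy.spatial.transform import Rotation as Rr
    o=manip.get_obs(); R=Rr.from_quat(o["ee_rot"]).as_matrix()
    y0=np.degrees(np.arctan2(R[1,0],R[0,0]))
    print("pos",o["position"].round(4),"yaw",y0.round(2),"t",round(o["clock"],2),"w",round(o["grip_width"],3),"f",o["ft_force"].round(1))
    print("shift",(R.T@(np.array(target)-o["position"])).round(4),"spin",np.radians(y0-yaw_deg).round(4))
CH=np.array([.5639,-.1091]);A=np.array([np.cos(np.radians(-103.25)),np.sin(np.radians(-103.25))]);B=np.array([-A[1],A[0]])
def chest(x,y,z): return np.r_[CH+A*x+B*y,z]
E
python3 - <<'E'
from h import *
go([.4587,.2787,.14],66.5)
E
```

```text
pos [0.1821 0.5976 0.2307] yaw 73.05 t 0.15 w 1.001 f [0.6 0.2 0.6]
shift [-0.2243  0.3575  0.091 ] spin 0.1143
```

Call:
send_rows:
  steps:
    - [[-0.03, 0.048, 0.01], 0.02]
    - [[-0.062, 0.099, 0.02], 0.04]
    - [[-0.094, 0.15, 0.03], 0.06]
    - [[-0.126, 0.201, 0.04], 0.08]
    - [[-0.158, 0.252, 0.055], 0.1]
    - [[-0.19, 0.303, 0.07], 0.114]
    - [[-0.2143, 0.3415, 0.085], 0.114]
    - [[-0.2243, 0.3575, 0.091], 0.114]
  hand: 0.7
  force: 40

```text
clock: 1.15
position: [0.4601, 0.2759, 0.1393]
ee_rot: [0.837, 0.547, -0.001, 0.0]
ft_force: [-0.7, 0.8, -1.5]
grip_width: 0.705
```

Run:
```python
from h import *
np.set_printoptions(precision=4,suppress=True)
o=manip.get_obs(); T=wpose(o); im,d=manip.camera("wrist"); I=manip.camera_info("wrist")
cv2.imwrite("pics/w1.png",im[:,:,::-1])
hsv=cv2.cvtColor(im,cv2.COLOR_RGB2HSV).astype(int)
C=cloud(I,d,T)
m=((C[...,2]>.006)&(C[...,2]<.016)&(hsv[...,1]>150)&(d>0)&(np.hypot(C[...,0]-.4587,C[...,1]-.2787)<.12))
P=C[m]; print(len(P),np.median(P[:,2]))
W=P[:,:2]; a=np.array([.917,-.399]);n=np.array([.399,.917]); o0=np.array([.4587,.2787])
t=(W-o0)@a;w=(W-o0)@n
print(t.min(),t.max())
for lo in np.arange(-.08,.08,.01):
    q=(t>=lo)&(t<lo+.01)
    if q.any(): print(lo.round(3),q.sum(),((w[q].min()+w[q].max())/2).round(4),(w[q].max()-w[q].min()).round(4))
go([.4587,.2787,.14],66.5)
```

```text
2468 0.00954820071091389
-0.060908571562741556 0.06933116701623736
-0.07 1 -0.0051 0.0
-0.06 138 0.0006 0.0222
-0.05 315 0.0005 0.0225
-0.04 307 0.0005 0.0226
-0.03 202 0.0006 0.012
-0.02 195 0.0006 0.0121
-0.01 186 0.0006 0.0122
-0.0 184 0.0006 0.0124
0.01 180 0.0006 0.0125
0.02 171 0.0006 0.0126
0.03 165 0.0006 0.0128
0.04 156 0.0001 0.0121
0.05 188 0.0001 0.0157
0.06 80 0.0005 0.0165
pos [0.4609 0.2746 0.1389] yaw 66.23 t 1.2 w 0.702 f [ 0.4 -2.4 -0.1]
shift [ 0.0028 -0.0037 -0.0011] spin -0.0047
```

View pics/w1.png

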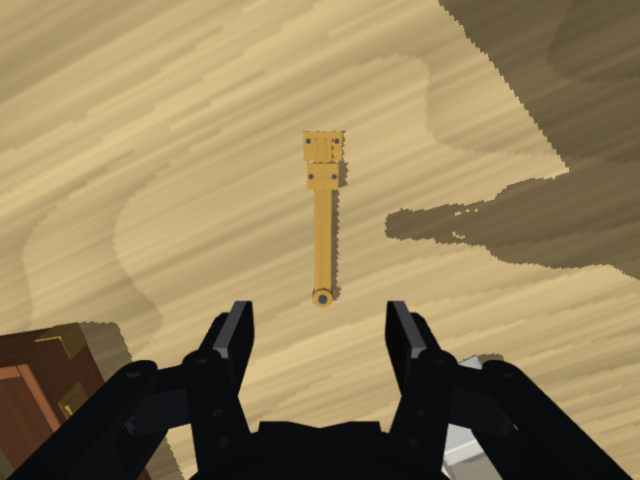

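The wrist view shows the stay centred in the jaw plane: knuckle at (322,298), foot at (323,150), and a line offset of about 0.5 mm. Next I'll descend straight down.

Call:
send_rows:
  steps:
    - [[0.0005, 0, 0.02], 0]
    - [[0.0005, 0, 0.045], 0]
    - [[0.0005, 0, 0.07], 0]
    - [[0.0005, 0, 0.095], 0]
    - [[0.0005, 0, 0.115], 0]
    - [[0.0005, 0, 0.127], 0]
    - [[0.0005, 0, 0.135], 0]
    - [[0.0005, 0, 0.135], 0]
  hand: 0.5

```text
clock: 2.2
position: [0.4588, 0.2797, 0.0052]
ee_rot: [0.836, 0.549, -0.0, -0.0]
ft_force: [0.0, -0.0, -0.3]
grip_width: 0.5
```

Run:
```python
from h import *
go([.4589,.2792,.005],66.5)
```

```text
pos [0.4588 0.2797 0.0052] yaw 66.53 t 2.2 w 0.5 f [ 0.  -0.  -0.3]
shift [-0.0004  0.0003  0.0002] spin 0.0005
```

Call:
send_rows:
  steps:
    - [[0, 0, 0], 0]
    - [[0, 0, 0], 0]
    - [[0, 0, 0], 0]
    - [[0, 0, 0], 0]
    - [[0, 0, 0], 0]
    - [[0, 0, 0], 0]
    - [[0, 0, 0], 0]
    - [[0, 0, -0.005], 0]
  hand: 0
  force: 50

```text
clock: 3.2
position: [0.4587, 0.2794, 0.0103]
ee_rot: [0.836, 0.548, -0.0, -0.0]
ft_force: [0.3, -0.1, -2.1]
grip_width: 0.138
```

Run:
```python
from h import *
print(manip.get_obs()["grip_width"]*85)
# bay centre x=-35,y=0
go(chest(-.035,0,.15),76.75)
```

```text
11.705453665410799
pos [0.4587 0.2794 0.0103] yaw 66.52 t 3.2 w 0.138 f [ 0.3 -0.1 -2.1]
shift [-0.2801  0.245  -0.1397] spin -0.1785
```

Call:
send_rows:
  steps:
    - [[0, 0, -0.03], 0]
    - [[0, 0, -0.07], 0]
    - [[0, 0, -0.11], -0.03]
    - [[-0.02, 0.018, -0.135], -0.06]
    - [[-0.055, 0.048, -0.1397], -0.1]
    - [[-0.095, 0.083, -0.1397], -0.14]
    - [[-0.135, 0.118, -0.1397], -0.1785]
    - [[-0.175, 0.153, -0.1397], -0.1785]

```text
clock: 4.2
position: [0.5297, 0.0564, 0.1502]
ee_rot: [0.784, 0.621, 0.0, -0.0]
ft_force: [0.2, -0.1, -1.6]
grip_width: 0.135
```

Run:
```python
from h import *
go(chest(-.035,0,.15),76.75)
```

```text
pos [0.5297 0.0564 0.1502] yaw 76.79 t 4.2 w 0.135 f [ 0.2 -0.1 -1.6]
shift [-0.1183  0.0711  0.0002] spin 0.0007
```

Call:
send_rows:
  steps:
    - [[-0.025, 0.015, 0], 0]
    - [[-0.055, 0.033, 0], 0]
    - [[-0.082, 0.05, 0], 0]
    - [[-0.105, 0.063, 0], 0]
    - [[-0.1183, 0.0711, 0], 0]
    - [[-0.1183, 0.0711, 0], 0]
    - [[-0.1183, 0.0711, 0.005], 0]
    - [[-0.1183, 0.0711, 0.01], 0]

```text
clock: 5.2
position: [0.5715, -0.072, 0.1395]
ee_rot: [0.783, 0.621, 0.0, -0.0]
ft_force: [0.1, 0.4, -0.7]
grip_width: 0.139
```

Run:
```python
from h import *
o=manip.get_obs(); T=wpose(o)
im,d=manip.camera("top"); cv2.imwrite("pics/t2.png",cv2.resize(im[110:310,250:450,::-1],None,fx=3,fy=3))
im,d=manip.camera("wrist"); cv2.imwrite("pics/w2.png",im[:,:,::-1])
go(chest(-.035,0,.014),76.75)
```

```text
pos [ 0.5711 -0.0724  0.1391] yaw 76.82 t 5.3 w 0.138 f [ 0.4 -0.6 -1.4]
shift [-0.0024  0.0015  0.1251] spin 0.0012
```

View pics/t2.png

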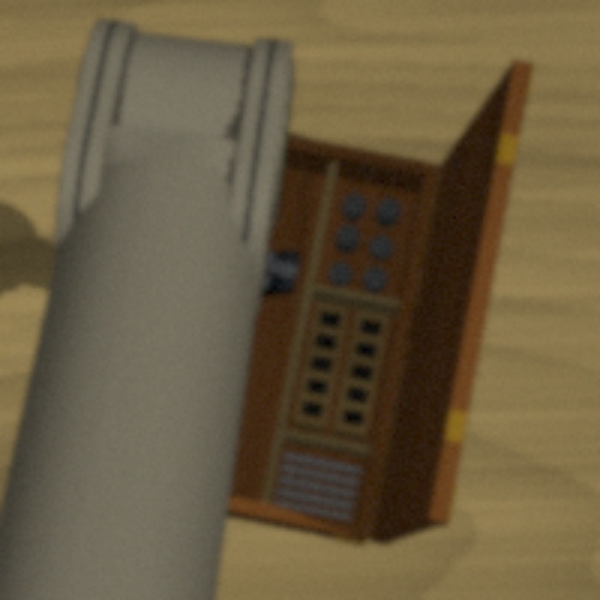

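View pics/w2.png

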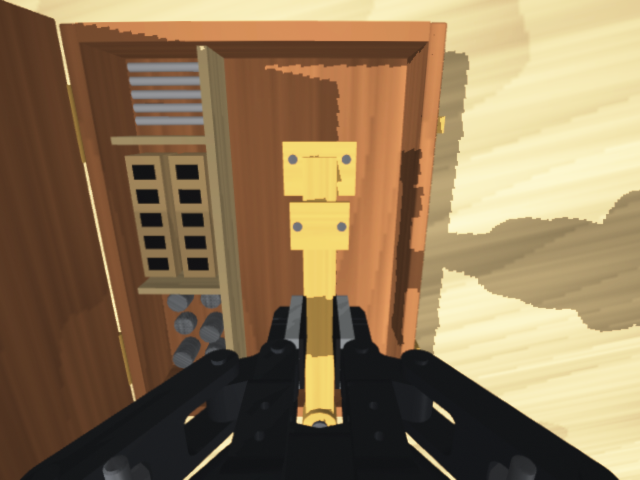

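The wrist view shows the stay level and square to the chest in mid-compartment, with the foot plates at about (320,195) clear of the divider (215) and the front wall (410). I'll lower it in.

Call:
send_rows:
  steps:
    - [[0, 0, 0.02], 0]
    - [[0, 0, 0.05], 0]
    - [[0, 0, 0.08], 0]
    - [[0, 0, 0.1], 0]
    - [[0, 0, 0.114], 0]
    - [[0, 0, 0.122], 0]
    - [[0, 0, 0.126], 0]
    - [[0, 0, 0.127], 0]

```text
clock: 6.3
position: [0.5719, -0.0733, 0.0141]
ee_rot: [0.784, 0.621, 0.0, -0.0]
ft_force: [-7.6, 0.8, 14.3]
grip_width: 0.139
```

Run:
```python
from h import *
go(chest(-.035,0,.0132),76.75)
```

```text
pos [ 0.5719 -0.0733  0.0141] yaw 76.75 t 6.3 w 0.139 f [-7.6  0.8 14.3]
shift [-0.0017  0.0004  0.0009] spin -0.0
```

Contact with the floor reads 14 N at the expected height. I'll ease off slightly, open part way, and retreat.

Call:
send_rows:
  steps:
    - [[0, 0, -0.0005], 0]
    - [[0, 0, -0.0008], 0]
    - [[0, 0, -0.0008], 0]
    - [[0, 0, -0.0008], 0]
    - [[0, 0, -0.0008], 0]
    - [[0, 0, -0.0008], 0]
    - [[0, 0, -0.005], 0]
    - [[0, 0, -0.02], 0]
  hand: 0.42

```text
clock: 7.3
position: [0.5711, -0.0733, 0.0331]
ee_rot: [0.784, 0.621, -0.001, -0.0]
ft_force: [0.2, 0.4, 0.2]
grip_width: 0.421
```

Call:
send_rows:
  steps:
    - [[0, 0, -0.03], 0]
    - [[0, 0, -0.07], 0]
    - [[0, 0, -0.12], 0]
    - [[0, 0, -0.17], 0]
    - [[0, 0, -0.22], 0]
    - [[0, 0, -0.26], 0]
    - [[0, 0, -0.285], 0]
    - [[0, 0, -0.295], 0]

```text
clock: 8.3
position: [0.5719, -0.0737, 0.3304]
ee_rot: [0.784, 0.621, 0.001, 0.001]
ft_force: [-0.0, 0.3, -0.1]
grip_width: 0.421
```

Run:
```python
from h import *
np.set_printoptions(precision=4,suppress=True)
o=manip.get_obs(); T=wpose(o); im,d=manip.camera("wrist"); I=manip.camera_info("wrist")
cv2.imwrite("pics/w3.png",im[:,:,::-1])
C=cloud(I,d,T); D=C.reshape(-1,3); L=np.c_[(D[:,:2]-CH)@np.c_[A,B],D[:,2]].reshape(480,640,3)
hsv=cv2.cvtColor(im,cv2.COLOR_RGB2HSV).astype(int)
m=(hsv[...,0]>=18)&(hsv[...,0]<30)&(hsv[...,1]>120)&(abs(L[...,1])<.125)&(L[...,0]>-.095)&(L[...,0]<.025)&(L[...,2]<.05)
P=L[m]; print("stay",len(P),P.min(0),P.max(0),np.median(P,0))
for lo,hi in [(-.09,-.05),(-.05,0),(0,.05),(.05,.09)]:
    q=P[(P[:,1]>lo)&(P[:,1]<hi)]; 
    if len(q): print(lo,np.median(q,0))
# lid
q=L[(L[...,0]>.1)&(L[...,2]>.09)&(abs(L[...,1])<.15)]
print("lid",len(q)); 
if len(q)>50: print(np.polyfit(q[:,2],q[:,0],1),q.min(0),q.max(0))
go(chest(.1347,0,.45),76.75)
```

```text
stay 1440 [-0.0521 -0.0759  0.0061] [-0.0224  0.0697  0.0233] [-0.0366 -0.0304  0.017 ]
-0.09 [-0.0366 -0.0636  0.0108]
-0.05 [-0.0366 -0.0315  0.0182]
0 [-0.0366  0.0241  0.0171]
0.05 [-0.0379  0.0576  0.0198]
lid 61036
[0.0882 0.1043] [ 0.1118 -0.1423  0.09  ] [0.1425 0.1417 0.2927]
pos [ 0.5719 -0.0736  0.3305] yaw 76.73 t 8.35 w 0.421 f [-0.7  0.3  0.6]
shift [-0.171   0.0007 -0.1197] spin -0.0003
```

View pics/w3.png

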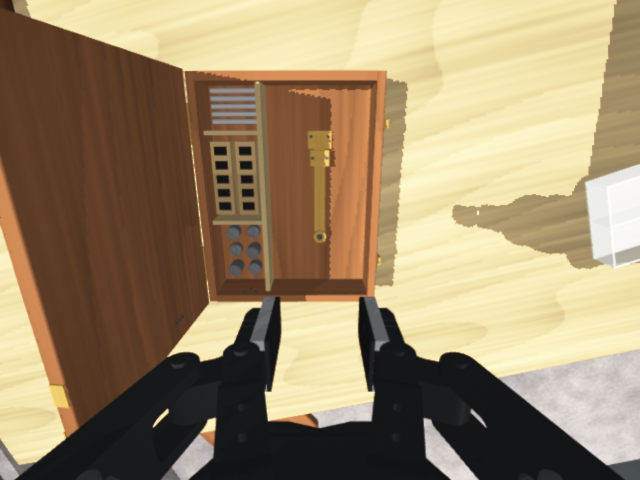

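The wrist view shows the stay flat in the front compartment. Its knuckle is at (320,237) and its foot at (319,140), with its top at about z = 18 mm, as expected. The lid fit gives about 95° open with its edge at chest x ≈ 136 mm, so I'll go over the edge.

Call:
send_rows:
  steps:
    - [[0, 0, -0.015], 0]
    - [[-0.02, 0, -0.03], 0]
    - [[-0.05, 0, -0.03], 0]
    - [[-0.085, 0, -0.03], 0]
    - [[-0.12, 0, -0.03], 0]
    - [[-0.15, 0, -0.03], 0]
    - [[-0.17, 0, -0.03], 0]
    - [[-0.172, 0, -0.03], 0]
  hand: 0.5

```text
clock: 9.35
position: [0.5309, -0.2436, 0.3584]
ee_rot: [0.785, 0.619, -0.0, 0.0]
ft_force: [0.1, -0.4, -0.2]
grip_width: 0.5
```

Call:
send_rows:
  steps:
    - [[0, 0, 0], 0]
    - [[0, 0, 0], 0]
    - [[0, 0, 0], 0]
    - [[0, 0, 0], 0]
    - [[0, 0, 0], 0]
    - [[0, 0, 0], 0]
    - [[0, 0, 0], 0]
    - [[0, 0, 0], 0]
  force: 20

```text
clock: 10.35
position: [0.5322, -0.2408, 0.358]
ee_rot: [0.784, 0.621, 0.0, -0.0]
ft_force: [0.8, 0.1, 0.8]
grip_width: 0.5
```

```bash
cat >> h.py <<'E'
def jaw(th,e=.014):
    t=np.radians(th);h=np.array([.110,.0605]);u=np.array([-np.cos(t),np.sin(t)]);n=np.array([np.sin(t),np.cos(t)])
    ic=h+.232*u; oc=ic+.012*n
    top=max(ic[1],oc[1]); zt=top-e
    # horizontal extents of board slice between zt and top
    pts=[p for p in (ic,oc)]+[ic-u*(ic[1]-zt)/u[1],oc-u*(oc[1]-zt)/u[1]]
    xs=[p[0] for p in pts]
    return (min(xs)+max(xs))/2, zt, max(xs)-min(xs)
def cpos():
    o=manip.get_obs(); p=o["position"]; return np.r_[(p[:2]-CH)@np.c_[A,B],p[2]]
E
python3 - <<'E'
from h import *
np.set_printoptions(precision=4,suppress=True)
o=manip.get_obs(); T=wpose(o); im,d=manip.camera("wrist"); I=manip.camera_info("wrist")
cv2.imwrite("pics/w4.png",im[:,:,::-1])
C=cloud(I,d,T); D=C.reshape(-1,3); L=np.c_[(D[:,:2]-CH)@np.c_[A,B],D[:,2]].reshape(480,640,3)
q=L[(L[...,2]>.284)&(L[...,2]<.30)&(L[...,1]>-.14)&(L[...,1]<-.03)]
print(len(q)); print(np.percentile(q,[1,50,99],axis=0) if len(q) else 0)
print("tcp chest",cpos())
for th in [95,90,80,70,65,60]: print(th,np.array(jaw(th)))
go(chest(.136,0,.2775),76.75)
E
```

```text
4452
[[ 0.1286 -0.1392  0.2868]
 [ 0.135  -0.0931  0.2902]
 [ 0.1413 -0.0314  0.2923]]
tcp chest [ 0.1355 -0.0006  0.358 ]
95 [0.1356 0.2776 0.0132]
90 [0.116  0.2785 0.012 ]
80 [0.0769 0.2771 0.0143]
70 [0.0388 0.2686 0.0164]
65 [0.0207 0.2618 0.0174]
60 [0.0032 0.2534 0.0185]
pos [ 0.5322 -0.2408  0.358 ] yaw 76.74 t 10.4 w 0.503 f [ 0.6 -0.5  0.1]
shift [-0.0005  0.0006  0.0805] spin -0.0001
```

View pics/w4.png

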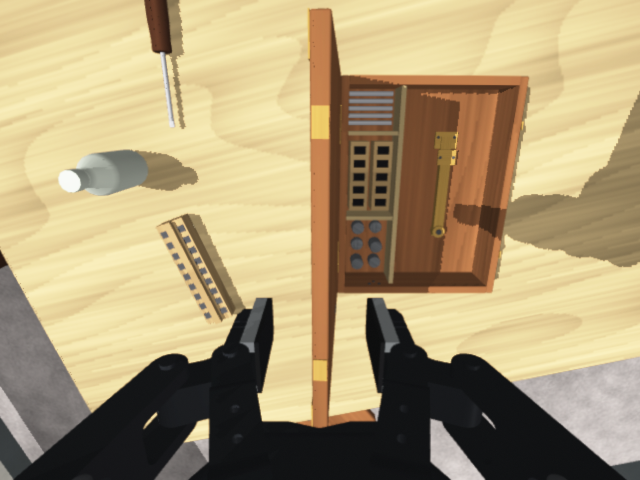

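The wrist view shows the lid edge at column 320, centred between the open pads (268 and 372). Its measured centre is x = 0.135. I'll descend on it.

Call:
send_rows:
  steps:
    - [[0, 0, 0.015], 0]
    - [[0, 0, 0.03], 0]
    - [[0, 0, 0.045], 0]
    - [[0, 0, 0.06], 0]
    - [[0, 0, 0.07], 0]
    - [[0, 0, 0.077], 0]
    - [[0, 0, 0.0805], 0]
    - [[0, 0, 0.0805], 0]

```text
clock: 11.4
position: [0.5323, -0.2408, 0.2775]
ee_rot: [0.784, 0.621, 0.0, 0.0]
ft_force: [0.8, 0.1, 0.2]
grip_width: 0.502
```

Call:
send_rows:
  steps:
    - [[0, 0, 0], 0]
    - [[0, 0, 0], 0]
    - [[0, 0, 0], 0]
    - [[0, 0, 0], 0]
    - [[0, 0, 0], 0]
    - [[0, 0, 0], 0]
    - [[0, 0, 0], 0]
    - [[0, 0, 0], 0]
  hand: 0
  force: 20

```text
clock: 12.4
position: [0.5324, -0.2408, 0.2778]
ee_rot: [0.784, 0.621, 0.0, 0.0]
ft_force: [-0.3, 0.9, 5.4]
grip_width: 0.141
```

Run:
```python
from h import *
np.set_printoptions(precision=4,suppress=True)
print(cpos(), manip.get_obs()["ft_force"],manip.get_obs()["grip_width"]*85)
x0,z0,_=jaw(95)
for th in range(95,55,-1):
    x,z,w=jaw(th); print(th,"tool x %.4f z %.4f"%(x0-x,z0-z))
```

```text
[ 0.1354 -0.0005  0.2778] [-0.2531  0.9077  5.4226] 12.012769312753932
95 tool x 0.0000 z 0.0000
94 tool x 0.0039 z -0.0003
93 tool x 0.0078 z -0.0006
92 tool x 0.0117 z -0.0007
91 tool x 0.0157 z -0.0008
90 tool x 0.0196 z -0.0009
89 tool x 0.0235 z -0.0011
88 tool x 0.0274 z -0.0012
87 tool x 0.0314 z -0.0012
86 tool x 0.0353 z -0.0012
85 tool x 0.0392 z -0.0010
84 tool x 0.0431 z -0.0009
83 tool x 0.0470 z -0.0006
82 tool x 0.0509 z -0.0003
81 tool x 0.0548 z 0.0001
80 tool x 0.0587 z 0.0006
79 tool x 0.0626 z 0.0011
78 tool x 0.0665 z 0.0017
77 tool x 0.0703 z 0.0024
76 tool x 0.0741 z 0.0031
75 tool x 0.0780 z 0.0039
74 tool x 0.0818 z 0.0048
73 tool x 0.0855 z 0.0057
72 tool x 0.0893 z 0.0068
71 tool x 0.0930 z 0.0079
70 tool x 0.0967 z 0.0090
69 tool x 0.1004 z 0.0102
68 tool x 0.1041 z 0.0115
67 tool x 0.1077 z 0.0129
66 tool x 0.1113 z 0.0143
65 tool x 0.1149 z 0.0158
64 tool x 0.1185 z 0.0173
63 tool x 0.1220 z 0.0190
62 tool x 0.1255 z 0.0206
61 tool x 0.1289 z 0.0224
60 tool x 0.1323 z 0.0242
59 tool x 0.1357 z 0.0261
58 tool x 0.1391 z 0.0280
57 tool x 0.1424 z 0.0300
56 tool x 0.1456 z 0.0321
```

Gripped: the opening reads 12 mm. Next I'll bring the lid down along the arc at about 1° per row.

Call:
send_rows:
  steps:
    - [[0.003, 0, 0], 0]
    - [[0.007, 0, -0.0005], 0]
    - [[0.011, 0, -0.0007], 0]
    - [[0.015, 0, -0.0008], 0]
    - [[0.019, 0, -0.0009], 0]
    - [[0.0235, 0, -0.001], 0]
    - [[0.0275, 0, -0.0012], 0]
    - [[0.0315, 0, -0.0012], 0]

```text
clock: 13.4
position: [0.5396, -0.2102, 0.2787]
ee_rot: [0.784, 0.621, -0.0, 0.0]
ft_force: [1.5, -2.8, 2.8]
grip_width: 0.137
```

```bash
cat > chk.py <<'E'
from h import *
np.set_printoptions(precision=4,suppress=True)
import sys
o=manip.get_obs(); T=wpose(o); im,d=manip.camera("wrist"); I=manip.camera_info("wrist")
cv2.imwrite(f"pics/{sys.argv[1]}.png",im[:,:,::-1])
D=cloud(I,d,T).reshape(-1,3); L=np.c_[(D[:,:2]-CH)@np.c_[A,B],D[:,2]].reshape(480,640,3)
def rep(L,name):
    q=L[(L[...,2]>.12)&(L[...,2]<.31)&(L[...,1]>-.138)&(L[...,1]<-.05)]
    r=np.hypot(q[:,0]-.11,q[:,2]-.0605); q=q[(r<.245)]
    th=np.degrees(np.arctan2(q[:,2]-.0605,-(q[:,0]-.11))); r=np.hypot(q[:,0]-.11,q[:,2]-.0605)
    # offset from inner plane: points with r along; corner analysis
    e=q[(r>[.228][0])]; te=np.degrees(np.arctan2(e[:,2]-.0605,-(e[:,0]-.11)))
    print(name,len(q),"angle pct (inner..outer at edge; span ~3deg)",np.percentile(te,[2,50,98]) if len(te) else None, "all",np.percentile(th,[2,50,98]))
rep(L,"wrist")
I=manip.camera_info("top"); im,d=manip.camera("top"); D=cloud(I,d).reshape(-1,3); Lt=np.c_[(D[:,:2]-CH)@np.c_[A,B],D[:,2]].reshape(480,640,3)
rep(Lt,"top")
print("tcp",cpos(),"f",o["ft_force"],"w mm",o["grip_width"]*85,"t",o["clock"])
E
python3 chk.py w5
```

```text
wrist 7833 angle pct (inner..outer at edge; span ~3deg) [86.9997 88.4547 89.8678] all [87.0039 88.5406 90.9544]Traceback (most recent call last):
  File "chk.py", line 16, in <module>
    rep(Lt,"top")
    ~~~^^^^^^^^^^
  File "chk.py", line 13, in rep
    print(name,len(q),"angle pct (inner..outer at edge; span ~3deg)",np.percentile(te,[2,50,98]) if len(te) else None, "all",np.percentile(th,[2,50,98]))
                                                                                                                             ~~~~~~~~~~~~~^^^^^^^^^^^^^^
    return _quantile_unchecked(
        a, q, axis, out, overwrite_input, method, keepdims, weights)
    return _ureduce(a,
                    func=_quantile_ureduce_func,
    ...<5 lines>...
                    overwrite_input=overwrite_input,
                    method=method)
    r = func(a, **kwargs)
    result = _quantile(arr,
                       quantiles=q,
    ...<2 lines>...
                       out=out,
                       weights=wgt)
    slices_having_nans = np.isnan(arr[-1, ...])
                                  ~~~^^^^^^^^^
IndexError: index -1 is out of bounds for axis 0 with size 0
```

View pics/w5.png

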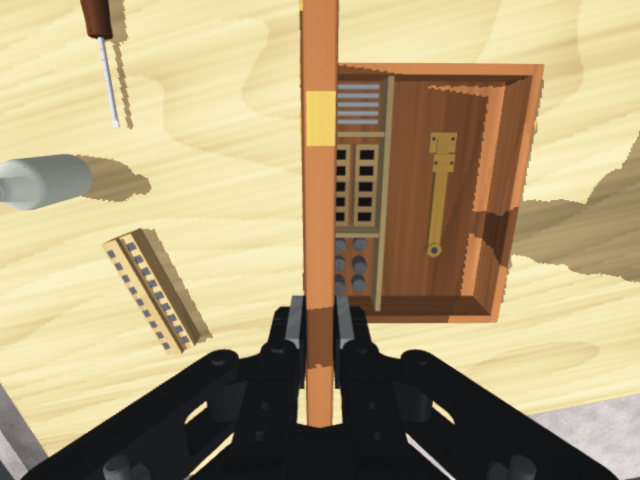

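The wrist view shows the lid pinched between the pads at column 320. Its inner edge measures 87.0°, as commanded. Carrying on.

Call:
send_rows:
  steps:
    - [[0.004, 0, 0.0], 0]
    - [[0.008, 0, 0.0002], 0]
    - [[0.0117, 0, 0.0003], 0]
    - [[0.0156, 0, 0.0006], 0]
    - [[0.0195, 0, 0.0009], 0]
    - [[0.0234, 0, 0.0013], 0]
    - [[0.0273, 0, 0.0018], 0]
    - [[0.0312, 0, 0.0023], 0]

```text
clock: 14.5
position: [0.5467, -0.1797, 0.2764]
ee_rot: [0.784, 0.621, -0.0, 0.0]
ft_force: [2.9, -5.1, 3.1]
grip_width: 0.135
```

```bash
sed -i '/^I=manip.camera_info("top")/d;/^rep(Lt/d' chk.py; python3 chk.py w6
python3 - <<'E'
from h import *
x0,z0,_=jaw(79)
print([(t,round(x0-jaw(t)[0],4),round(z0-jaw(t)[1],4)) for t in range(79,58,-1)])
E
```

```text
wrist 13216 angle pct (inner..outer at edge; span ~3deg) [79.0018 80.5019 81.8675] all [79.0622 81.6672 87.2631]
tcp [ 0.0721 -0.0005  0.2763] f [ 2.9487 -5.0596  3.061 ] w mm 11.484255806565194 t 14.5
[(79, np.float64(0.0), np.float64(0.0)), (78, np.float64(0.0039), np.float64(0.0006)), (77, np.float64(0.0077), np.float64(0.0013)), (76, np.float64(0.0115), np.float64(0.002)), (75, np.float64(0.0154), np.float64(0.0028)), (74, np.float64(0.0192), np.float64(0.0037)), (73, np.float64(0.0229), np.float64(0.0047)), (72, np.float64(0.0267), np.float64(0.0057)), (71, np.float64(0.0304), np.float64(0.0068)), (70, np.float64(0.0341), np.float64(0.0079)), (69, np.float64(0.0378), np.float64(0.0091)), (68, np.float64(0.0415), np.float64(0.0104)), (67, np.float64(0.0451), np.float64(0.0118)), (66, np.float64(0.0487), np.float64(0.0132)), (65, np.float64(0.0523), np.float64(0.0147)), (64, np.float64(0.0559), np.float64(0.0162)), (63, np.float64(0.0594), np.float64(0.0179)), (62, np.float64(0.0629), np.float64(0.0195)), (61, np.float64(0.0663), np.float64(0.0213)), (60, np.float64(0.0697), np.float64(0.0231)), (59, np.float64(0.0731), np.float64(0.025))]
```

Call:
send_rows:
  steps:
    - [[0.0039, 0, 0.0006], 0]
    - [[0.0077, 0, 0.0013], 0]
    - [[0.0115, 0, 0.002], 0]
    - [[0.0154, 0, 0.0028], 0]
    - [[0.0192, 0, 0.0037], 0]
    - [[0.0229, 0, 0.0047], 0]
    - [[0.0267, 0, 0.0057], 0]
    - [[0.0304, 0, 0.0068], 0]

```text
clock: 15.55
position: [0.5537, -0.15, 0.2702]
ee_rot: [0.784, 0.621, 0.0, 0.0]
ft_force: [1.1, -2.2, 7.4]
grip_width: 0.136
```

```bash
python3 chk.py w7
```

```text
wrist 18637 angle pct (inner..outer at edge; span ~3deg) [71.0201 72.5768 73.8782] all [71.1524 74.0612 79.8809]
tcp [ 0.0414 -0.0005  0.2699] f [ 1.0677 -2.1573  7.4173] w mm 11.548987734652787 t 15.55
```

View pics/w7.png

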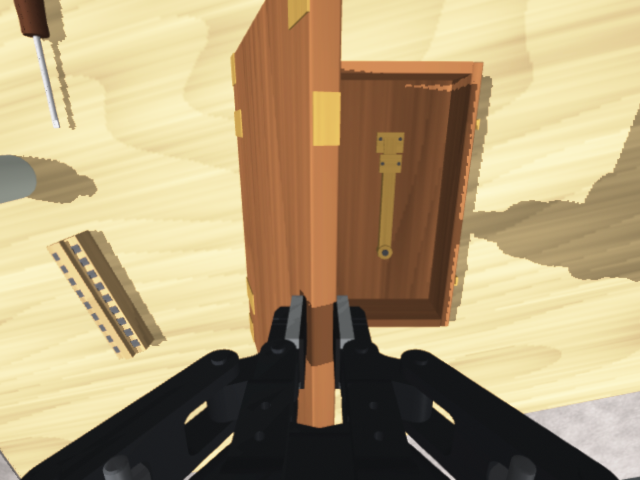

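The lid is at 71.0° and still clamped between the pads (about (320,330)), with the stay undisturbed. Next call.

Call:
send_rows:
  steps:
    - [[0.0037, 0, 0.0011], 0]
    - [[0.0074, 0, 0.0023], 0]
    - [[0.0111, 0, 0.0036], 0]
    - [[0.0147, 0, 0.005], 0]
    - [[0.0183, 0, 0.0064], 0]
    - [[0.0219, 0, 0.0079], 0]
    - [[0.0255, 0, 0.0094], 0]
    - [[0.029, 0, 0.0111], 0]

```text
clock: 16.6
position: [0.5605, -0.1216, 0.2594]
ee_rot: [0.784, 0.621, 0.0, 0.0]
ft_force: [1.0, -2.1, 12.1]
grip_width: 0.132
```

```bash
python3 chk.py w8
```

```text
wrist 24294 angle pct (inner..outer at edge; span ~3deg) [62.9751 64.5823 65.8459] all [63.1781 66.1502 71.9073]
tcp [ 0.0117 -0.0005  0.2593] f [ 0.9898 -2.1298 12.0667] w mm 11.203153045894275 t 16.6
```

Call:
send_rows:
  steps:
    - [[0.002, 0, 0.0006], 0]
    - [[0.004, 0, 0.0013], 0]
    - [[0.006, 0, 0.0021], 0]
    - [[0.008, 0, 0.003], 0]
    - [[0.0095, 0, 0.0038], 0]
    - [[0.0103, 0, 0.0043], 0]
    - [[0.0103, 0, 0.0042], 0]
    - [[0.0103, 0, 0.0042], 0]

```text
clock: 17.65
position: [0.5628, -0.1114, 0.2546]
ee_rot: [0.784, 0.621, 0.0, 0.0]
ft_force: [3.0, -1.6, 5.6]
grip_width: 0.136
```

Call:
send_rows:
  steps:
    - [[0, 0, 0], 0]
    - [[0, 0, 0], 0]
    - [[0, 0, 0], 0]
    - [[0, 0, 0], 0]
    - [[0, 0, 0], 0]
    - [[0, 0, 0], 0]
    - [[0, 0, 0], 0]
    - [[0, 0, 0], 0]
  force: 30

```text
clock: 18.65
position: [0.5628, -0.1114, 0.2546]
ee_rot: [0.784, 0.621, 0.0, 0.0]
ft_force: [2.2, -1.1, 5.1]
grip_width: 0.138
```

```bash
python3 chk.py w9
python3 - <<'E'
from h import *
im,d=manip.camera("scene"); cv2.imwrite("pics/s9.png",cv2.resize(im[120:420,140:540,::-1],None,fx=2,fy=2))
E
```

```text
wrist 26356 angle pct (inner..outer at edge; span ~3deg) [59.9479 61.6003 62.8607] all [60.1981 63.1821 68.8376]
tcp [ 0.0024 -0.0005  0.2546] f [ 2.2328 -1.1081  5.1138] w mm 11.754383870525851 t 18.65
```

View pics/w9.png

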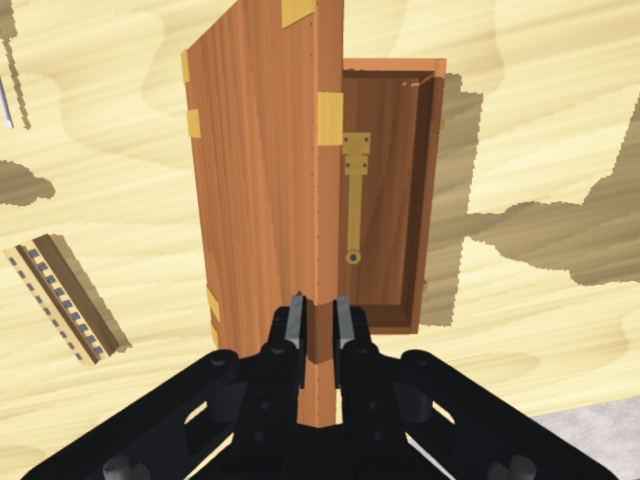

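View pics/s9.png

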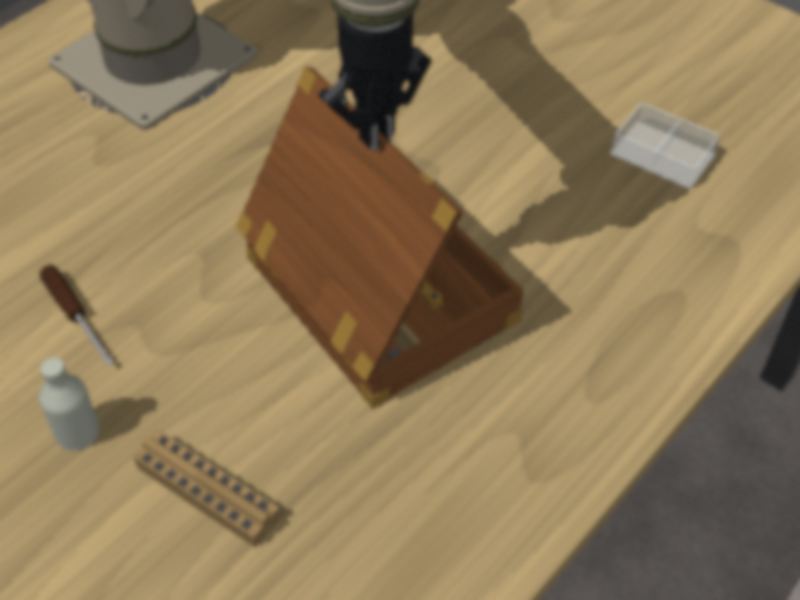

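The lid is held between the pads (wrist view around (320,330)) at a measured 59.9°. The stay lies in the compartment at (355,195), and the bystanders have not moved. The reading held steady for 1 s, so I'm handing in.

```bash
python3 -c "
from workcell import manip
print(manip.hand_in()); o=manip.get_obs(); print(o['clock'],o['grip_width'],o['ft_force'])"
```

```text
the job is handed in; nothing more can be done
None
the job is handed in; nothing more can be done
```

The stay is lying flat in the front compartment, and the gripper is holding the lid at about 60° open. I handed the job in at about 19 s of the 53 s.

- **Stay:** I lowered it until it touched the compartment floor (14 N) and only then opened the gripper. Afterwards its top measured about 18 mm above the bench, which is right for lying flat on the 8 mm floor. It sits square to the chest within about 2 mm of the compartment's middle.
- **Lid:** I gripped it upright (it measured about 95°) and brought it down at about 1° per row. It followed the commanded angles: 87.0°, 79.0°, 71.0°, 63.0° and finally 59.9°. The arm then held still for 1 s, with grip opening at about 12 mm and about 6 N on the wrist. The highest wrist force I read was about 16 N, at the end of lowering the stay.
- **Other things on the bench:** the final scene picture shows the screwdriver, glue, reed block and tub still in place. I checked them by eye only, not by measurement.
- **Checks that failed:** I tried to measure the lid angle from the top camera as well, but it found no usable lid points, probably because the arm was in the way. The lid angles during lowering therefore come from the wrist camera only. The robot gave no readings after hand-in, so I couldn't check that final second.

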